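Set a dowel to depth in a bench palm press

TASK

Take the batten whose wooden dowel still stands tall in one end (the other batten, with its dowel already driven low, is finished) and slide it flat along the press's bed, dowel end first, between the guide cheeks until it is home against the end stop; then push the red palm knob down, gently, right through the dowel's resistance until the arm under the knob bottoms firmly on the stop screw, pause there a moment, and let the ram rise fully. Leave the batten lying home in the press with its dowel set, let go of everything, never lean hard on the press, and leave the other things on the bench where they are.

Things in the scene. Friction and masses are not known exactly. Their poses are not given: they have to be found in the camera images.
- press: Dark green cast C-frame palm press, bolted down. Origin on the vertical ram axis at bench level; +x points into the throat (the way the batten slides in) to the column at x = 45 to 95 mm, z up. Base 110 mm wide, x = -150 to +110 mm; its flat top, the bed, is 22 mm above the bench. Head: barrel 52 mm across over the ram axis, 121 to 181 mm above the bench. Nothing is higher than the knob.
- end_stop (a point): centre of the foot of the steel end stop's face, on the bed, 30 mm past the ram axis (press x = +30 mm, 22 mm above the bench); the face is 40 mm high and faces press -x. The batten's end comes to rest against it
- mouth (a point): point on the bed midway between the front ends of the two steel guide cheeks, press x = -40 mm. The cheeks are 24 mm high, 49 mm apart (2 mm free each side of the batten) and run from here to the end stop; in front of them lead-ins flare outward to press x = -57 mm
- ram: Sprung plunger with a red palm knob 50 mm across. Origin at the centre of the knob's flat top, 270 mm above the bench when up; it springs back up by itself. Takes 3 N to start, 0.15 N more per mm. The 22 mm wide foot starts 107 mm above the bench, meets the dowel after 5 mm and drives it. A steel arm under the knob, underside 232 mm up, lands on the stop screw after 12 to 33 mm.
- stop: Depth stop: green lug on the -y side of the head with an upright screw, steel head 16 mm across, 45 mm from the ram axis, right under the ram's arm. Origin at the lug's top on the screw's axis, 169 mm above the bench. The screw is set differently each time and its height is not in the readings: its top stands 30 to 51 mm above the lug. It is solid: feel for it; 20 to 25 N on the knob is plenty.
- rail: The batten to work on: pale wood, 240 x 45 x 45 mm, about 0.24 kg, lying flat on the bench. Origin at the centre of its underside; x along its length, the dowel end at +x (120 mm), z up. The dowel stands 90 mm from the origin towards +x (30 mm from the end).
- rail_end (a point): centre of the batten's end face at the dowel end, at mid-thickness (22.5 mm above its underside)
- dowel_top (a point): centre of the top of the dowel (10 mm diameter), which stands 35 mm proud of the batten's upper face at the start and ends 7 to 28 mm proud, as the stop screw has it. It is a push fit: it takes about 4.5 N to move and stays where it is left.
- spare_batten: finished batten, 240 x 45 x 45 mm pale wood with its dowel already set (15 mm proud), lying on the bench; origin under its centre. Leave alone
- dowel_tray: bright green open plastic tray 100 x 150 x 35 mm holding dowels and screws; origin under its centre. Leave alone
- glue_bottle: white glue bottle with orange cap, 60 mm across, 175 mm tall; origin under its centre. Leave alone
- pink_mug: pink mug, 84 mm across, 95 mm tall; origin under its centre. Leave alone
- screw_jar: amber glass jar with steel lid, 68 mm across, 85 mm tall; origin under its centre. Leave alone
- mallet: hammer lying on the bench, 260 mm long; origin near the middle of its length. Leave alone
- screwdriver: screwdriver lying on the bench, 180 mm long; origin near the middle of its length. Leave alone
There are look-alikes about, which are no part of the job. Leave any pink look-alike of the rail alone.

How it is judged:
On the way, in this order (a step that is already met when the one before it is completed fails the run):
1. the batten lies home in the press: between the cheeks, flat on the bed, its end within 3 mm of the end stop, the dowel not yet pushed in (x of rail_end in the frame of press between 0.027 and 0.033 m and y of rail_end in the frame of press between -0.004 and 0.004 m and angle between the x axis of rail and the x axis of press, either way round below 0.08 rad and angle between rail's own z axis and vertical below 0.05 rad and z of rail_end in the frame of press between 0.041 and 0.0485 m and z of dowel_top in the frame of rail above 0.077 m), for 0.2 s.
2. with the batten home, the ram is pressed against the stop screw with at least 4 N for 0.2 s (x of rail_end in the frame of press between 0.025 and 0.033 m and y of rail_end in the frame of press between -0.004 and 0.004 m and angle between the x axis of rail and the x axis of press, either way round below 0.08 rad and angle between rail's own z axis and vertical below 0.05 rad and contact force between ram and stop above 4 N), for 0.2 s.
At the end, for the whole second after the job is handed in: The batten lies flat on the bed between the cheeks, its end within 5 mm of the end stop, at rest and released; the dowel has been driven by the full stroke down to the stop (at most 29.5 mm still stands proud); the ram has risen to within 3 mm of its upper position (x of rail_end in the frame of press between 0.025 and 0.033 m and y of rail_end in the frame of press between -0.004 and 0.004 m and angle between the x axis of rail and the x axis of press, either way round below 0.08 rad and angle between rail's own z axis and vertical below 0.05 rad and z of rail_end in the frame of press below 0.0485 m and z of ram in the frame of press above 0.267 m and z of dowel_top in the frame of rail below 0.0745 m and linear speed of rail below 0.01 m/s); the robot touches nothing.
It fails at once if the robot presses on the ram and its knob with more than 35 N (contact force between any of the fingers, the arm and ram above 35 N).
It fails at once if the batten is rammed against the press with more than 40 N (contact force between rail and press above 40 N).
It fails at once if another thing on the bench is shifted by more than 25 mm (distance of any of spare_batten, dowel_tray, glue_bottle, pink_mug, screw_jar, mallet, screwdriver from where it was at the start of the episode above 0.025 m).
It also fails if it takes over 56 s, if anything falls off the work surface, if the arm or the gripper's body presses on something with over 40 N, if the wrist force passes 120 N, or if a joint passes its speed limit or range.

ROBOT

A 6-joint arm with a two-finger parallel gripper is mounted at the origin on the work surface. World frame = base frame: x ahead of the robot, y to its left, z up, the work surface at z = 0. Lengths are in m, angles in rad, forces in N, time in s.
With the tool pointing down it reaches from about 0.425 to 0.95 m from the base axis. Payload 3.5 kg.
Tool frame: the origin (TCP) lies between the finger pads; the fingertips stand 22 mm ahead of it and the grasp point (between the pads) lies 3 mm ahead of it (ctrl.nose_length is the z of the fingertips in the tool frame, in m); z points along the fingers, y is the line along which they close (so a half turn about z gives the same grasp; the last joint's range is limited). The gripper opens to 85 mm and grips with 20 to 120 N. Pads are 22 mm wide; open, the fingers measure 114 mm over their backs; the gripper's body (76 mm by 85 mm) begins 54 mm behind the grasp point. The pads swing forward as they close: fully open they stand 13 mm farther back than shut.
Start: joints at [-1.393, 0.286, 1.577, -0, 1.279, -0.15], TCP at [0.217, -0.639, 0.233] pointing down, gripper open.
Joint ranges: [-2.77, 2.77], [-0.9, 2.22], [0.21, 2.48], [-1.53, 4.67], [0.24, 2.81], [-2.84, 2.84]. Speed limits (rad/s): [2.79, 2.79, 3.14, 3.14, 3.14, 3.14].

INTERFACE

Orientations are given as a unit quaternion [x, y, z, w].
In Python, from plant import ctrl gives the robot as it stands. The module is installed in compiled form; this text tells all that it offers.
- The arm moves only by the tool send_rows, never from a script. Its argument "rows" is text: rows parted by semicolons, each of 7 numbers parted by spaces: the turn, a rotation vector about the tool's x, y, z in parts of the range, where 1.0 means 120 degrees, then the shift along the tool's x, y, z in shares of 0.5 m (1.0 is 0.5 m), then the opening, from -1 (shut) to 1 (fully open). A call has 1 to 8 rows; each row is the pose to reach, as a shift and turn from the pose commanded when the call began, along the tool's axes at that moment; what a row does not reach only later rows make up. A row lasts 1/8 s, in which the tool goes at most 62.5 mm and 10.7 degrees, less where a joint would pass 70% of its speed; a pose out of reach is approached as far as the arm can. Shift and turn numbers lie between -1 and 1, and a call with a number outside is refused. A call with a gripper value outside its range is refused whole. The fingers move at their own pace and stop on an object; "grip_force" is the grip in N (left out, the last holds). Time passes only in rows, so rows that repeat a pose let the fingers close. It gives the time, the measured TCP pose, the force, the opening and the grip force at its end, in the units of the state.
- ctrl.get_state(): the state, without advancing time (a new reading comes with each control period).
- ctrl.read_camera(name): name is "side" or "top"; returns a dict with "color" (480x640x3 uint8, red, green, blue), "fx", "fy", "cx", "cy" (pixels), "extrinsics" (4x4, takes a point from world to camera coordinates). Camera axes: x right, y down, z forward; pixel columns grow to the right and rows downward; lengths in m; the calibration is good to about 2 mm. A picture is of the moment at which its call begins. There is no depth.
- ctrl.sign_off(): hands the job in; it is judged then, once.
Trained networks look in a picture, given as the dict that the camera call returned (one of the last four; its "shot" number tells which), for a name from the list of things; names that differ only in an ending like _2 or _b are one class to them, and where a whole thing is asked for, a point or a joint stands for the part that bears it (a point fixed in the world has none). Each returns a list of dicts, best first, with "p" (0 to 1); they miss things now and then, are a little off and sometimes report something else, mostly with a low value. They report only what shows in the picture. A call takes as long as a camera call. They do not tell look-alikes from the thing itself.
- ctrl.look_for(picture, target): "position" ([x, y, z] in m, in the coordinates of the camera as it stood for that picture, good to about 4 mm: the middle of the surface that is visible of it).
The state is a dict: "time": time; "qpos": joint angles; "dq": joint speeds; "joint_efforts": joint torques, N m; "eef_pos": TCP position; "tcp_rot": TCP orientation; "contact_force": force on the tool from outside, world axes, zero at the start; "wrist_torque": the same for the moment, N m; "opening": opening from 0.0 (shut) to 1.0 (fully open); "finger_force": force on a finger pad.
Only numpy, scipy, OpenCV 4.12 (cv2) and the standard library are available. Lean on these libraries where they do the work, as an engineer would, in place of code of your own. Each camera call takes 0.05 s, during which the arm holds its last target. There are 200 camera calls.

## Working session

There is one attempt and no reset: what is moved stays moved. The work goes in short steps, Python scripts to look and compute and a tool call to move; the robot and the scene stay as the last step left them, time stands still between calls to the robot, and variables do not carry over. Pictures are saved under pics/ and viewed, at most 10 in all, crops included, and the job is handed in when it is done.

Besides the shell and the picture viewer there is one more tool, called as name(argument=value, ...), one argument or row to a line, values as JSON. send_rows: Moves the arm, as the interface text tells. Its arguments: {"type":"object","properties":{"rows":{"type":"string"},"grip_force":{"type":"number"}},"required":["rows"]}

```bash
mkdir -p pics; cat > h.py <<'E'
import numpy as np, cv2
from scipy.spatial.transform import Rotation as R
from plant import ctrl
def w(pic,p):
    E=np.array(pic["extrinsics"]); return E[:3,:3].T@(np.array(p)-E[:3,3])
def px(pic,P):
    E=np.array(pic["extrinsics"]); c=E[:3,:3]@np.array(P)+E[:3,3]
    return np.array([pic["fx"]*c[0]/c[2]+pic["cx"],pic["fy"]*c[1]/c[2]+pic["cy"]])
def at_z(pic,uv,z):
    E=np.array(pic["extrinsics"]); d=E[:3,:3].T@np.array([(uv[0]-pic["cx"])/pic["fx"],(uv[1]-pic["cy"])/pic["fy"],1]); o=-E[:3,:3].T@E[:3,3]
    return o+d*(z-o[2])/d[2]
def save(pic,n): cv2.imwrite("pics/"+n,cv2.cvtColor(pic["color"],cv2.COLOR_RGB2BGR))
E
python3 - <<'E'
from h import *
np.set_printoptions(precision=4,suppress=True)
s=ctrl.get_state();print(s["time"],s["eef_pos"],s["tcp_rot"],ctrl.nose_length,s["contact_force"])
for n in("top","side"):
    p=ctrl.read_camera(n);save(p,n+"0.png");E=np.array(p["extrinsics"]);print(n,"cam at",-E[:3,:3].T@E[:3,3],p["fx"])
    for t in("rail","rail_end","dowel_top","press","end_stop","mouth","ram","stop","spare_batten","glue_bottle","pink_mug","screw_jar","mallet","dowel_tray","screwdriver"):
        for r in ctrl.look_for(p,t)[:3]:
            P=w(p,r["position"]);print(t,round(r["p"],2),P,px(p,P).round())
E
```

```text
0.0 [ 0.2172 -0.6384  0.2313] [ 0.9866  0.1632 -0.     -0.0012] 0.022 [-0.0846  0.6016 -0.7003]
top cam at [ 0.4444 -0.0262  1.5099] 512.1482046069569
rail 0.92 [ 0.5243 -0.278   0.0487] [412. 249.]
rail 0.56 [ 0.3182 -0.2969  0.0461] [419. 322.]
rail_end 0.85 [ 0.5237 -0.2828  0.0461] [414. 249.]
rail_end 0.66 [ 0.3176 -0.298   0.048 ] [420. 322.]
rail_end 0.25 [0.5281 0.1089 0.0278] [277. 248.]
press 0.89 [0.5299 0.1053 0.021 ] [279. 247.]
end_stop 0.94 [0.5275 0.109  0.0218] [278. 248.]
mouth 0.73 [0.53   0.1066 0.0248] [278. 247.]
ram 0.88 [0.5435 0.1239 0.2664] [262. 236.]
spare_batten 0.71 [ 0.7118 -0.1868  0.0499] [380. 184.]
spare_batten 0.57 [0.5267 0.1067 0.0259] [278. 248.]
glue_bottle 0.69 [0.7524 0.0844 0.1174] [284. 165.]
pink_mug 0.59 [0.7145 0.2769 0.0321] [220. 184.]
screw_jar 0.74 [0.5202 0.4333 0.0871] [159. 249.]
mallet 0.55 [ 0.6467 -0.4888  0.022 ] [482. 208.]
dowel_tray 0.81 [0.3848 0.3143 0.0055] [208. 297.]
dowel_tray 0.62 [0.5304 0.1129 0.0231] [276. 247.]
screwdriver 0.65 [ 0.3673 -0.082   0.0209] [343. 304.]
screwdriver 0.52 [ 0.5253 -0.2756  0.0458] [411.
[... 396 characters left out ...]
 304.]
end_stop 0.79 [0.5233 0.1755 0.0731] [315. 348.]
end_stop 0.54 [0.3829 0.313  0.0065] [362. 430.]
mouth 0.82 [0.5226 0.1781 0.0703] [315. 349.]
mouth 0.72 [ 0.524  -0.2535  0.0428] [353. 235.]
ram 0.69 [0.5373 0.1332 0.2599] [312. 279.]
stop 0.83 [0.5744 0.1338 0.1702] [297. 303.]
spare_batten 0.97 [ 0.7042 -0.1617  0.0444] [284. 246.]
glue_bottle 0.68 [0.758  0.1046 0.0997] [230. 299.]
pink_mug 0.97 [0.7135 0.2743 0.0606] [223. 369.]
screw_jar 0.64 [0.5152 0.4577 0.0891] [281. 461.]
screw_jar 0.31 [0.5771 0.134  0.1678] [296. 304.]
mallet 0.93 [ 0.6474 -0.4799  0.0244] [330. 187.]
dowel_tray 0.82 [0.3808 0.3131 0.0097] [363. 429.]
screwdriver 0.9 [ 0.3693 -0.0727  0.0241] [396. 295.]
```

View pics/top0.png

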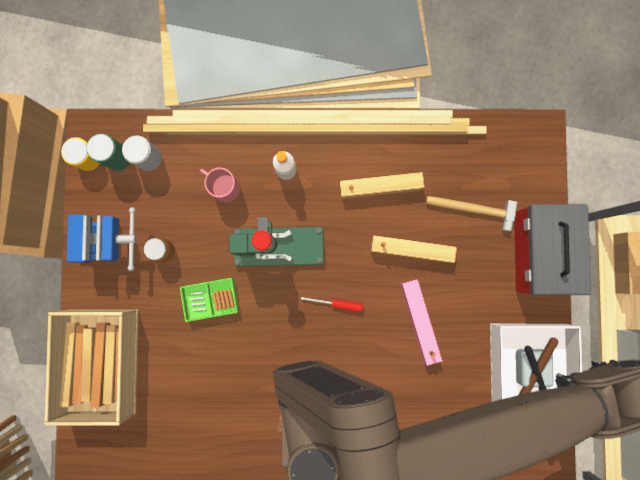

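View pics/side0.png

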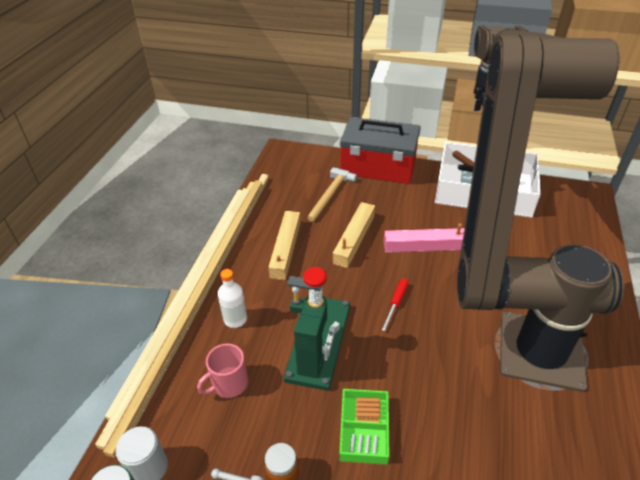

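Candidates for the rail: the pale batten at top (413,249), the pale one at (381,185) and the pink one at (421,322), which is out. In the side view, the dowel of the (353,235) batten looks taller than the dowel of the (284,246) one. I'll check this in a crop and measure the outlines.

```bash
python3 - <<'E'
from h import *
np.set_printoptions(precision=4,suppress=True)
t=ctrl.read_camera("top");s=ctrl.read_camera("side")
a=cv2.resize(s["color"][195:285,260:390],None,fx=3,fy=3,interpolation=cv2.INTER_CUBIC)
b=cv2.resize(t["color"][210:280,220:335],None,fx=390/115,fy=270/70*1.0,interpolation=cv2.INTER_CUBIC)
b=cv2.resize(t["color"][210:280,220:335],(390,237),interpolation=cv2.INTER_CUBIC);b=np.vstack([b,np.zeros((270-237,390,3),np.uint8)])
c=cv2.resize(s["color"][260:390,270:370],(208,270),interpolation=cv2.INTER_CUBIC)
d=cv2.resize(t["color"][165:270,335:465],(334,270),interpolation=cv2.INTER_CUBIC)
m=np.zeros((540,780,3),np.uint8);m[:270,:390]=a;m[:270,390:780]=b;m[270:,:208]=c;m[270:,210:544]=d
cv2.imwrite("pics/c1.png",m[:,:,::-1])
im=t["color"].astype(int);hsv=cv2.cvtColor(t["color"],cv2.COLOR_RGB2HSV)
def rect(mask,z,name):
    n,l,st,ce=cv2.connectedComponentsWithStats(mask.astype(np.uint8))
    for i in range(1,n):
        if 300<st[i,4]<6000:
            ys,xs=np.where(l==i);r=cv2.minAreaRect(np.c_[xs,ys].astype(np.float32))
            B=cv2.boxPoints(r);P=np.array([at_z(t,q,z) for q in B]);e=[P[1]-P[0],P[2]-P[1]]
            L=max(e,key=np.linalg.norm)
            print(name,st[i,4],ce[i].round(1),"ctr",P.mean(0),"size",[round(np.linalg.norm(v),4) for v in e],"ang",np.degrees(np.arctan2(L[1],L[0])))
sub=np.zeros(hsv.shape[:2],bool);sub[165:270,335:465]=1
rect(sub&(hsv[...,0]>12)&(hsv[...,0]<35)&(hsv[...,2]>170)&(hsv[...,1]>50),0.045,"batten")
sub[:]=0;sub[215:280,220:335]=1
rect(sub&(hsv[...,0]>50)&(hsv[...,0]<95)&(hsv[...,1]>70),0.022,"press")
r=im[...,0]
rect(sub&(im[...,0]>150)&(im[...,1]<70),0.27,"knob")
ys,xs=np.where(sub&(im[...,0]>150)&(im[...,1]<70));print("knob",xs.mean(),ys.mean(),at_z(t,(xs.mean(),ys.mean()),.265))
E
```

```text
batten 1367 [381.7 183.8] ctr [ 0.7128 -0.1926  0.045 ] size [np.float64(0.2425), np.float64(0.0477)] ang -83.78242757799329
batten 306 [445.7 202.3] ctr [ 0.6593 -0.3761  0.045 ] size [np.float64(0.0232), np.float64(0.1113)] ang -100.3394887050692
batten 1382 [413.7 248.5] ctr [ 0.5257 -0.2831  0.045 ] size [np.float64(0.0471), np.float64(0.2425)] ang -97.90322540230349
press 423 [241.1 241.2] ctr [0.5497 0.2098 0.022 ] size [np.float64(0.0758), np.float64(0.0672)] ang -89.92804545795103
press 1182 [301.7 245.4] ctr [0.5354 0.0525 0.022 ] size [np.float64(0.1458), np.float64(0.1021)] ang -89.92807913036256
knob 261.33779264214047 240.1371237458194 [0.5334 0.1266 0.265 ]
```

View pics/c1.png

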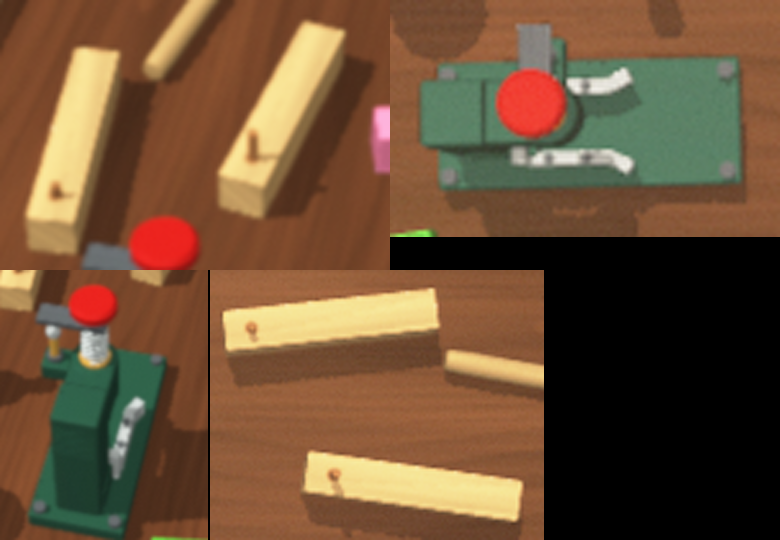

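The batten at top (413,249), side (353,235), has the tall dowel at its +y end, so it is the rail. The one at (381,185) has a short stub and is finished. The press mouth opens toward world -y. Next I fit the press outline with sub-pixel edges.

```bash
cat >> h.py <<'E'
def go(pos,yaw,ref=None):
    """row (turn about tool z deg, shift mm) from measured pose (or ref=(pos,quat)) to pos with tool x at yaw deg, pointing down"""
    s=ctrl.get_state();p,q=ref or (s["eef_pos"],s["tcp_rot"])
    A=R.from_quat(q);T=R.from_euler("z",yaw,degrees=True)*R.from_euler("x",180,degrees=True)
    return np.r_[(A.inv()*T).as_rotvec(degrees=True),A.inv().apply(np.array(pos)-p)*1000].round(1)
E
python3 - <<'E'
from h import *
np.set_printoptions(precision=4,suppress=True)
t=ctrl.read_camera("top");im=cv2.GaussianBlur(t["color"],(0,0),.7).astype(float)
f=im[...,1]-im[...,0]   # green minus red: bed + , bench -
def cross(a,off):
    i=np.where(np.diff(np.sign(a)))[0]; return [off+k+a[k]/(a[k]-a[k+1]) for k in i]
top=[];bot=[];right=[]
for u in range(288,320):
    c=cross(f[215:280,u],215); top.append((u,c[0]));bot.append((u,c[-1]))
for v in range(231,261):
    c=cross(f[v,300:335],300); right.append((v,c[-1]))
for u in range(240,256):
    c=cross(f[215:280,u],215); bot.append((u,c[-1]))
W=lambda L,z,sw=0:np.array([at_z(t,(b,a) if sw else (a,b),z)[:2] for a,b in L])
for n,L,sw in(("top",top,0),("bot",bot,0),("right",right,1)):
    for z in (.022,.011,0):
        P=W(L,z,sw)
        vx,vy,x0,y0=cv2.fitLine(P.astype(np.float32),cv2.DIST_HUBER,0,.001,.001).ravel();print(n,z,"ang",np.degrees(np.arctan2(vy,vx)),"pt",x0,y0)
print(go((.523,-.303,.15),82.1))
E
```

```text
top 0.022 ang -88.85785 pt 0.589672 0.0436539
top 0.011 ang -88.857765 pt 0.59074605 0.04417049
top 0 ang -88.85777 pt 0.5918201 0.044687085
bot 0.022 ang -88.67936 pt 0.48028755 0.056552507
bot 0.011 ang -88.67937 pt 0.48055288 0.05716446
bot 0 ang -88.67937 pt 0.4808182 0.057776414
right 0.022 ang 1.4026417 pt 0.5257819 -0.022888329
right 0.011 ang 1.4026455 pt 0.52638364 -0.022863697
right 0 ang 1.402634 pt 0.5269853 -0.022839064
[   0.    -0.   -63.3  397.6 -219.8   82.7]
```

Press origin ≈ (0.5333, 0.127), yaw 91.3°. The base measures 109 mm wide, and the knob and edge fits agree to about 1 mm. First I move above the rail at rail x = -20 mm.

The rows are not in the units I measure in: shifts go in shares of 0.5 m and turns go in shares of 120 degrees. I convert before sending: 398 mm / 500 = 0.796, 365 mm / 500 = 0.73, -63.3 degrees / 120 = -0.5275.

send_rows(
  rows="0 0 -0.075 0.1 -0.054 0 1;0 0 -0.15 0.2 -0.11 0 1;0 0 -0.225 0.3 -0.166 0.02 1;0 0 -0.3 0.41 -0.226 0.04 1;0 0 -0.375 0.52 -0.286 0.07 1;0 0 -0.45 0.63 -0.348 0.1 1;0 0 -0.525 0.73 -0.4 0.13 1;0 0 -0.5275 0.796 -0.44 0.166 1",
  grip_force=30,
)

```text
time: 2.75
eef_pos: [0.5251, -0.3006, 0.1498]
tcp_rot: [0.753, 0.658, 0.0, 0.001]
contact_force: [0.4, 0.1, 0.2]
opening: 0.999
finger_force: 0.0
```

```bash
python3 - <<'E'
from h import *
np.set_printoptions(precision=4,suppress=True)
s=ctrl.get_state();print(s["time"],s["eef_pos"],s["opening"],s["qpos"],s["contact_force"]);print(go((.523,-.303,.03),82.1))
E
```

```text
2.75 [ 0.5251 -0.3006  0.1498] 0.9987544420247042 [-0.6875  0.2138  1.8228  0.0003  1.1037 -0.5524] [0.4371 0.0649 0.2341]
[  0.1   0.    0.1  -2.6  -1.9 119.8]
```

To row units: 119 mm / 500 = 0.238, 85 mm / 500 = 0.17.

send_rows(
  rows="0 0 0 -0.004 -0.004 0.08 1;0 0 0 -0.004 -0.004 0.17 1;0 0 0 -0.004 -0.004 0.238 1;0 0 0 -0.004 -0.004 0.238 1;0 0 0 -0.004 -0.004 0.238 -1;0 0 0 -0.004 -0.004 0.238 -1;0 0 0 -0.004 -0.004 0.238 -1;0 0 0 -0.004 -0.004 0.238 -1",
)

```text
time: 3.75
eef_pos: [0.5226, -0.3055, 0.0332]
tcp_rot: [0.754, 0.657, 0.0, 0.002]
contact_force: [0.3, -0.6, 6.5]
opening: 0.517
finger_force: 33.4
```

```bash
python3 - <<'E'
from h import *
np.set_printoptions(precision=4,suppress=True)
s=ctrl.get_state();print(s["time"],s["eef_pos"],s["opening"],s["finger_force"],s["contact_force"],s["wrist_torque"]);print(go((.523,-.303,.03),82.1))
E
```

```text
3.75 [ 0.5226 -0.3055  0.0332] 0.5172581988377779 33.360503911972046 [ 0.2718 -0.5746  6.5209] [0.0434 0.0081 0.0051]
[ 0.2  0.1 -0.   2.6  0.   3.2]
```

```bash
python3 - <<'E'
from h import *
print(go((.5385,-.100,.10),91.3))
E
```

```text
[ 2.000e-01  2.000e-01 -9.200e+00  2.056e+02 -1.230e+01 -6.730e+01]
```

To row units: 206 mm / 500 = 0.412, 165 mm / 500 = 0.33, -9.2 degrees / 120 = -0.0767.

send_rows(
  rows="0 0 0 0 0 -0.03 -1;0 0 0 0 0 -0.08 -1;0 0 -0.0083 0.04 0 -0.132 -1;0 0 -0.025 0.13 -0.006 -0.136 -1;0 0 -0.0417 0.23 -0.012 -0.136 -1;0 0 -0.0583 0.33 -0.018 -0.136 -1;0 0 -0.0767 0.412 -0.024 -0.136 -1;0 0 -0.0767 0.412 -0.024 -0.136 -1",
  grip_force=50,
)

```text
time: 4.75
eef_pos: [0.5362, -0.0956, 0.0979]
tcp_rot: [0.698, 0.716, -0.001, -0.001]
contact_force: [-0.1, -0.2, -2.8]
opening: 0.507
finger_force: 53.5
```

```bash
python3 - <<'E'
from h import *
np.set_printoptions(precision=4,suppress=True)
t=ctrl.read_camera("top");s=ctrl.read_camera("side")
a=cv2.resize(t["color"][200:290,240:380],None,fx=3.5,fy=3.5,interpolation=cv2.INTER_CUBIC)
b=cv2.resize(s["color"][210:350,260:400],(300,315),interpolation=cv2.INTER_CUBIC)
cv2.imwrite("pics/c2.png",np.hstack([a,b])[:,:,::-1])
st=ctrl.get_state();print(st["time"],st["eef_pos"],st["contact_force"],st["wrist_torque"],R.from_quat(st["tcp_rot"]).as_matrix()[:,0])
print(go((.5385,-.100,.0575),91.3))
for n in("rail_end","dowel_top"):
  for p in(t,s):
    for r in ctrl.look_for(p,n)[:2]: print(n,r["p"],w(p,r["position"]),px(p,w(p,r["position"])).round())
E
```

```text
4.85 [ 0.537  -0.0983  0.0985] [ 0.541  -1.4043 -3.9108] [-0.0914 -0.0024  0.0079] [-0.0234  0.9997 -0.0002]
[-0.1  0.   0.  -1.7  1.5 41. ]
rail_end 0.95 [ 0.3189 -0.2971  0.0474] [420. 321.]
rail_end 0.74 [ 0.5298 -0.0051  0.1103] [316. 246.]
rail_end 0.9 [ 0.3131 -0.2936  0.0417] [427. 238.]
rail_end 0.86 [ 0.5278 -0.0376  0.1103] [334. 271.]
dowel_top 0.54 [0.5163 0.4533 0.0878] [282. 460.]
dowel_top 0.4 [0.5314 0.0231 0.1291] [327. 283.]
```

View pics/c2.png

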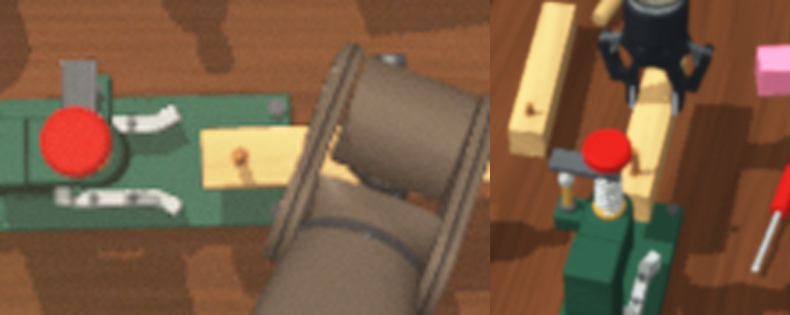

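Rail is held level. In the top view its dowel end is at u≈297 with edges at v≈237 and 253, in line with the cheeks. I check this in numbers.

```bash
python3 - <<'E'
from h import *
np.set_printoptions(precision=4,suppress=True)
t=ctrl.read_camera("top");im=cv2.GaussianBlur(t["color"],(0,0),.7).astype(float)
f=im[...,0]-150
def cr(a,off):
    i=np.where(np.diff(np.sign(a)))[0]; return [off+k+a[k]/(a[k]-a[k+1]) for k in i]
st=ctrl.get_state();p=np.array(st["eef_pos"]);zt=p[2]-.0332+.045
def P(u,v):
    W=at_z(t,(u,v),zt)[:2]-np.array([.5333,.127]);d=np.array([-.0227,.9997]);return np.array([W@d,W@np.array([-d[1],d[0]])])
for v in (240,244,248,251): print("end",[P(c,v) for c in cr(f[v,285:306],285)][:1])
for u in (299,303,318,322):
    c=cr(f[230:262,u],230);print("sides",[P(u,k) for k in c])
W=p[:2]-np.array([.5333,.127]);print(st["time"],p,"tcp in press",W@np.array([-.0227,.9997]),W@np.array([-.9997,-.0227]))
E
```

```text
end [array([-0.0832, -0.0098])]
end [array([-0.0829,  0.0012])]
end [array([-0.0828,  0.0122])]
end [array([-0.0827,  0.0204])]
sides [array([-0.0851, -0.0216]), array([-0.0843,  0.0235])]
sides [array([-0.0961, -0.0223]), array([-0.0952,  0.0248])]
sides [array([-0.1372, -0.0226]), array([-0.1362,  0.0252])]
sides [array([-0.1482, -0.0225]), array([-0.1472,  0.0249])]
5.1 [ 0.5375 -0.0997  0.0987] tcp in press -0.22670877639955414 0.0009530262458424012
```

To row units: 41 mm / 500 = 0.082, 40 mm / 500 = 0.08.

send_rows(
  rows="0 0 0 0 0.002 0.04 -1;0 0 0 0 0.002 0.076 -1;0 0 0 0 0.002 0.082 -1;0 0 0 0.02 0.002 0.082 -1;0 0 0 0.05 0.002 0.082 -1;0 0 0 0.08 0.002 0.082 -1;0 0 0 0.08 0.002 0.082 -1;0 0 0 0.08 0.002 0.082 -1",
  grip_force=35,
)

```text
time: 6.1
eef_pos: [0.5379, -0.0584, 0.058]
tcp_rot: [0.699, 0.715, 0.0, 0.0]
contact_force: [-0.4, 0.5, -2.6]
opening: 0.512
finger_force: 53.5
```

```bash
cat >> h.py <<'E'
def rep():
    np.set_printoptions(precision=4,suppress=True)
    st=ctrl.get_state();p=np.array(st["eef_pos"]);W=p[:2]-np.array([.5333,.127])
    print(st["time"],p,"press xy",(W@np.array([-.0227,.9997])).round(4),(W@np.array([-.9997,-.0227])).round(4),"F",st["contact_force"],"M",st["wrist_torque"],"op",st["opening"],st["finger_force"],"R",(R.from_quat(st["tcp_rot"]).as_matrix()).round(4).tolist())
E
python3 -c "from h import *;rep()"
```

```text
6.1 [ 0.5379 -0.0584  0.058 ] press xy -0.1854 -0.0004 F [-0.4012  0.4976 -2.6207] M [-0.0901  0.0112 -0.0219] op 0.5117697394965197 53.464162945747375 R [[-0.0232, 0.9997, 0.0006], [0.9997, 0.0232, -0.0004], [-0.0004, 0.0006, -1.0]]
```

To row units: 50 mm / 500 = 0.1, 46 mm / 500 = 0.092.

send_rows(
  rows="0 0 0 0 0 0.004 -1;0 0 0 0.016 0 0.004 -1;0 0 0 0.032 0 0.004 -1;0 0 0 0.052 0 0.004 -1;0 0 0 0.072 0 0.004 -1;0 0 0 0.092 0 0.004 -1;0 0 0 0.1 0 0.004 -1;0 0 0 0.1 0 0.004 -1",
)

```text
time: 7.1
eef_pos: [0.5365, -0.0083, 0.0557]
tcp_rot: [0.699, 0.715, -0.0, 0.0]
contact_force: [-0.4, -0.9, -2.5]
opening: 0.509
finger_force: 53.5
```

```bash
python3 -c "from h import *;rep()"
```

```text
7.1 [ 0.5365 -0.0083  0.0557] press xy -0.1353 -0.0001 F [-0.3653 -0.9326 -2.5372] M [-0.0849  0.0107 -0.0237] op 0.508763612358642 53.52973937988281 R [[-0.0231, 0.9997, -0.0001], [0.9997, 0.0231, -0.0001], [-0.0001, -0.0001, -1.0]]
```

To row units: 15 mm / 500 = 0.03, 10 mm / 500 = 0.02.

send_rows(
  rows="0 0 0 0.01 0 0.001 -1;0 0 0 0.02 0 0.002 -1;0 0 0 0.03 0 0.002 -1;0 0 0 0.03 0 0.002 -1",
)

```text
time: 7.6
eef_pos: [0.5369, 0.0067, 0.0554]
tcp_rot: [0.699, 0.715, 0.001, 0.0]
contact_force: [0.0, 0.7, 1.9]
opening: 0.512
finger_force: 54.0
```

```bash
python3 -c "from h import *;rep()"
```

```text
7.6 [0.5369 0.0067 0.0554] press xy -0.1203 -0.0009 F [0.0177 0.6881 1.857 ] M [ 0.0193 -0.1745 -0.0418] op 0.511566352724599 53.96152675151825 R [[-0.0222, 0.9998, 0.0016], [0.9998, 0.0222, 0.0004], [0.0004, 0.0017, -1.0]]
```

To row units: 6 mm / 500 = 0.012, 5 mm / 500 = 0.01.

send_rows(
  rows="0 0 0 0.004 0 0 -1;0 0 0 0.008 0 0 -1;0 0 0 0.01 0 0 -1;0 0 0 0.012 0 0 -1;0 0 0 0.012 0 0 -1",
  grip_force=25,
)

```text
time: 8.22
eef_pos: [0.5367, 0.012, 0.0554]
tcp_rot: [0.699, 0.715, 0.0, 0.001]
contact_force: [-0.0, -4.5, 4.6]
opening: 0.511
finger_force: 54.4
```

```bash
python3 -c "from h import *;rep()"
```

```text
8.225 [0.5367 0.012  0.0554] press xy -0.115 -0.0008 F [-0.0277 -4.5098  4.5876] M [-0.7584 -0.125  -0.101 ] op 0.5108981752584386 54.42089796066284 R [[-0.0225, 0.9997, 0.0015], [0.9997, 0.0225, -0.0007], [-0.0007, 0.0015, -1.0]]
```

send_rows(
  rows="0 0 0 0.0016 0 -0.0006 -1;0 0 0 0.0032 0 -0.0006 -1;0 0 0 0.0032 0 -0.0006 -1",
)

```text
time: 8.6
eef_pos: [0.5364, 0.0139, 0.0554]
tcp_rot: [0.699, 0.715, 0.0, 0.0]
contact_force: [1.0, -4.7, 6.0]
opening: 0.51
finger_force: 54.4
```

```bash
python3 -c "from h import *;rep()"
```

```text
8.6 [0.5364 0.0139 0.0554] press xy -0.1132 -0.0006 F [ 1.0369 -4.7412  6.0442] M [-0.7395 -0.2766 -0.0587] op 0.5104789213611177 54.40501391887665 R [[-0.0224, 0.9997, 0.0009], [0.9997, 0.0224, -0.0003], [-0.0003, 0.0009, -1.0]]
```

To row units: 2 mm / 500 = 0.004, 1.6 mm / 500 = 0.0032.

send_rows(
  rows="0 0 0 0.0016 0 -0.0006 -1;0 0 0 0.0032 0 -0.001 -1;0 0 0 0.004 0 -0.001 -1;0 0 0 0.004 0 -0.001 -1",
)

```text
time: 9.1
eef_pos: [0.5364, 0.0143, 0.0554]
tcp_rot: [0.699, 0.715, -0.001, 0.002]
contact_force: [1.6, -10.0, 2.4]
opening: 0.509
finger_force: 54.1
```

```bash
python3 -c "from h import *;rep()"
```

```text
9.1 [0.5364 0.0143 0.0554] press xy -0.1128 -0.0005 F [ 1.6162 -9.9781  2.417 ] M [-1.6697 -0.4308 -0.1368] op 0.5092477302015326 54.08139109611511 R [[-0.0229, 0.9997, 0.001], [0.9997, 0.0229, -0.0034], [-0.0034, 0.0009, -1.0]]
```

To row units: -200 mm / 500 = -0.4, -150 mm / 500 = -0.3.

send_rows(
  rows="0 0 0 -0.002 0 0 -1;0 0 0 -0.002 0 0 1;0 0 0 -0.002 0 0 1;0 0 0 -0.002 0 0 1;0 0 0 -0.002 0 -0.06 1;0 0 0 -0.002 0 -0.18 1;0 0 0 -0.06 0 -0.3 1;0 0 0 -0.16 0 -0.4 1",
)

```text
time: 10.1
eef_pos: [0.5377, -0.055, 0.2493]
tcp_rot: [0.698, 0.716, 0.001, 0.001]
contact_force: [1.1, 0.7, -0.3]
opening: 1.001
finger_force: 0.0
```

```bash
python3 - <<'E'
from h import *
rep()
t=ctrl.read_camera("top");s=ctrl.read_camera("side")
a=cv2.resize(t["color"][200:290,220:360],None,fx=3.4,fy=3.4,interpolation=cv2.INTER_CUBIC)
b=cv2.resize(s["color"][200:350,260:400],(286,306),interpolation=cv2.INTER_CUBIC)
cv2.imwrite("pics/c3.png",np.hstack([a,b])[:,:,::-1])
E
```

```text
10.1 [ 0.5377 -0.055   0.2493] press xy -0.182 -0.0003 F [ 1.1072  0.7425 -0.2554] M [-0.0327  0.0115  0.0158] op 1.000506943329207 0.0 R [[-0.0254, 0.9997, 0.0018], [0.9997, 0.0254, 0.0004], [0.0003, 0.0018, -1.0]]
```

View pics/c3.png

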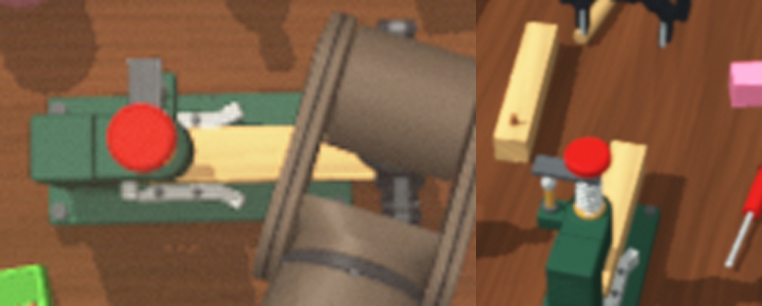

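The rail lies between the cheeks. I'll move above the knob with the fingers shut, then check the tail end.

```bash
python3 - <<'E'
from h import *
print(go((.5333,.127,.32),91.3))
E
```

```text
[  0.7   0.3  -0.2 185.7  -3.  -67. ]
```

To row units: 186 mm / 500 = 0.372, 175 mm / 500 = 0.35, 0.3 degrees / 120 = 0.0025.

send_rows(
  rows="0 0 0 0 0 -0.08 -1;0 0 0 0 0 -0.15 -1;0 0 0 0.06 0 -0.15 -1;0 0 0 0.16 -0.002 -0.15 -1;0 0 0 0.26 -0.004 -0.15 -1;0.0025 0 0 0.35 -0.006 -0.15 -1;0.0025 0 0 0.372 -0.006 -0.144 -1;0.0025 0 0 0.372 -0.006 -0.134 -1",
)

```text
time: 11.2
eef_pos: [0.53, 0.1309, 0.3126]
tcp_rot: [0.699, 0.716, -0.003, -0.002]
contact_force: [0.2, -0.9, -0.5]
opening: 0.001
finger_force: 0.0
```

```bash
python3 - <<'E'
from h import *
t=ctrl.read_camera("top");s=ctrl.read_camera("side")
rep()
a=cv2.resize(t["color"][200:290,220:360],None,fx=3.4,fy=3.4,interpolation=cv2.INTER_CUBIC)
b=cv2.resize(s["color"][200:350,260:400],(286,306),interpolation=cv2.INTER_CUBIC)
cv2.imwrite("pics/c4.png",np.hstack([a,b])[:,:,::-1])
im=cv2.GaussianBlur(t["color"],(0,0),.7).astype(float);f=im[...,0]-150
def cr(a,off):
    i=np.where(np.diff(np.sign(a)))[0]; return [off+k+a[k]/(a[k]-a[k+1]) for k in i]
def P(u,v):
    W=at_z(t,(u,v),.067)[:2]-np.array([.5333,.127]);d=np.array([-.0227,.9997]);return np.array([W@d,W@np.array([-d[1],d[0]])])
for v in (240,244,248): print("tail",[P(c,v) for c in cr(f[v,325:360],325)])
for u in (305,315,325,335): print("sides",[P(u,k) for k in cr(f[230:265,u],230)])
E
```

```text
11.3 [0.5299 0.1296 0.3122] press xy 0.0026 0.0033 F [ 0.51   -0.2913  0.2671] M [-0.0569 -0.0297 -0.0434] op -0.001588821049382503 0.0 R [[-0.0217, 0.9997, -0.0079], [0.9998, 0.0217, -0.0006], [-0.0005, -0.0079, -1.0]]
tail [array([-0.2135, -0.0101])]
tail [array([-0.2127,  0.0012])]
tail [array([-0.2113,  0.0125])]
sides [array([-0.1   , -0.0235]), array([-0.0991,  0.0232])]
sides [array([-0.1282, -0.0238]), array([-0.1273,  0.0237])]
sides [array([-0.1566, -0.0268]), array([-0.1555,  0.0246])]
sides [array([-0.1848, -0.0264]), array([-0.1837,  0.0251])]
```

View pics/c4.png

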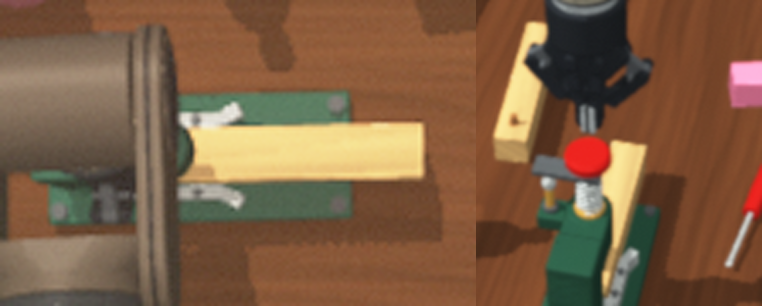

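The tail reads about -212 mm, so the end is around 28 mm. That is too close to the tolerance, so I'll nudge the tail with shut fingers to make sure it is home.

```bash
python3 - <<'E'
from h import *
print(go((.539,-.128,.30),91.3))
E
```

```text
[-5.000e-01  0.000e+00 -1.000e-01 -2.577e+02  3.600e+00  1.230e+01]
```

To row units: -258 mm / 500 = -0.516, 235 mm / 500 = 0.47, -0.4 degrees / 120 = -0.0033.

send_rows(
  rows="-0.0033 0 0 -0.1 0.002 0 -1;-0.0033 0 0 -0.22 0.004 0 -1;-0.0033 0 0 -0.34 0.006 0 -1;-0.0033 0 0 -0.45 0.008 0.02 -1;-0.0033 0 0 -0.516 0.008 0.14 -1;-0.0033 0 0 -0.516 0.008 0.26 -1;-0.0033 0 0 -0.516 0.008 0.38 -1;-0.0033 0 0 -0.516 0.008 0.47 -1",
)

```text
time: 12.3
eef_pos: [0.537, -0.1288, 0.0755]
tcp_rot: [0.7, 0.714, -0.0, -0.001]
contact_force: [0.1, -0.2, 1.4]
opening: 0.002
finger_force: 0.0
```

```bash
python3 -c "
from h import *
rep();print(go((.5385,-.110,.055),91.3))"
```

```text
12.3 [ 0.537  -0.1288  0.0755] press xy -0.2558 0.0022 F [ 0.0792 -0.1575  1.4093] M [-0.0749 -0.0272  0.0444] op 0.002033085269693691 0.0 R [[-0.0194, 0.9998, -0.0014], [0.9998, 0.0194, 0.0013], [0.0013, -0.0014, -1.0]]
[-0.1 -0.1 -0.2 18.7  1.9 20.6]
```

To row units: 32 mm / 500 = 0.064, 31 mm / 500 = 0.062.

send_rows(
  rows="0 0 0 0 0.003 0.04 -1;0 0 0 0.024 0.003 0.04 -1;0 0 0 0.04 0.003 0.04 -1;0 0 0 0.054 0.003 0.04 -1;0 0 0 0.058 0.003 0.04 -1;0 0 0 0.062 0.003 0.04 -1;0 0 0 0.064 0.003 0.04 -1;0 0 0 0.064 0.003 0.04 -1",
)

```text
time: 13.3
eef_pos: [0.5398, -0.0956, 0.0588]
tcp_rot: [0.699, 0.715, 0.001, 0.001]
contact_force: [0.2, 1.0, 0.5]
opening: -0.002
finger_force: 0.0
```

```bash
python3 -c "
from h import *
rep()"
```

```text
13.3 [ 0.5398 -0.0956  0.0588] press xy -0.2227 -0.0014 F [0.2281 1.0402 0.5045] M [-0.0419 -0.0311  0.0136] op -0.0024523034911557804 0.0 R [[-0.0223, 0.9998, 0.0017], [0.9998, 0.0223, 0.0], [-0.0, 0.0017, -1.0]]
```

No contact yet. Advancing in 1 mm steps.

To row units: 2 mm / 500 = 0.004, 1 mm / 500 = 0.002.

send_rows(
  rows="0 0 0 0.002 0 0 -1;0 0 0 0.004 0 0 -1;0 0 0 0.004 0 0 -1",
)

```text
time: 13.68
eef_pos: [0.5397, -0.0936, 0.0587]
tcp_rot: [0.699, 0.715, 0.001, 0.001]
contact_force: [-0.0, 0.0, -0.7]
opening: 0.0
finger_force: 0.0
```

```bash
python3 -c "
from h import *
rep()"
```

```text
13.675 [ 0.5397 -0.0936  0.0587] press xy -0.2206 -0.0014 F [-0.0307  0.0075 -0.6989] M [ 0.0422  0.0236 -0.0006] op 4.929376553909091e-05 0.0 R [[-0.0223, 0.9997, 0.0017], [0.9998, 0.0223, 0.0], [0.0, 0.0017, -1.0]]
```

To row units: 2.5 mm / 500 = 0.005, 2 mm / 500 = 0.004.

send_rows(
  rows="0 0 0 0.002 0 0 -1;0 0 0 0.004 0 0 -1;0 0 0 0.005 0 0 -1;0 0 0 0.005 0 0 -1",
)

```text
time: 14.18
eef_pos: [0.5405, -0.0933, 0.0593]
tcp_rot: [0.699, 0.715, -0.0, 0.003]
contact_force: [-0.0, -8.3, -1.2]
opening: 0.005
finger_force: 3.7
```

```bash
python3 -c "
from h import *
rep()"
```

```text
14.175 [ 0.5405 -0.0933  0.0593] press xy -0.2204 -0.0022 F [-0.0046 -8.3064 -1.1853] M [-1.2496 -0.0588 -0.0536] op 0.004628118944873199 3.7207833799766377 R [[-0.0234, 0.9997, 0.0038], [0.9997, 0.0234, -0.0046], [-0.0047, 0.0037, -1.0]]
```

The rail resists 8 N without moving, with the finger face at -209.4 mm, so it is home. Backing off and going to the knob.

To row units: -264 mm / 500 = -0.528, -262 mm / 500 = -0.524, 0.2 degrees / 120 = 0.0017.

send_rows(
  rows="0.0017 0.0017 0 -0.03 0 0 -1;0.0017 0.0017 0 -0.05 0 -0.04 -1;0.0017 0.0017 0 -0.05 0 -0.16 -1;0.0017 0.0017 0 -0.05 0 -0.28 -1;0.0017 0.0017 0 -0.05 0 -0.4 -1;0.0017 0.0017 0 -0.03 0 -0.524 -1;0.0017 0.0017 0 0.06 0 -0.528 -1;0.0017 0.0017 0 0.16 0 -0.528 -1",
)

```text
time: 15.18
eef_pos: [0.5378, -0.0107, 0.3244]
tcp_rot: [0.7, 0.714, 0.002, -0.001]
contact_force: [0.4, 1.1, -0.8]
opening: -0.0
finger_force: 0.0
```

```bash
python3 -c "
from h import *
rep();print(go((.5333,.127,.31),91.3))"
```

```text
15.175 [ 0.5378 -0.0107  0.3244] press xy -0.1377 -0.0013 F [ 0.4088  1.0929 -0.8431] M [ 0.0029  0.0195 -0.0154] op -0.0003898688606044364 0.0 R [[-0.0203, 0.9998, 0.0007], [0.9998, 0.0203, 0.0042], [0.0042, 0.0008, -1.0]]
[  0.   -0.2  -0.1 137.7  -1.7  15. ]
```

To row units: 137 mm / 500 = 0.274, 125 mm / 500 = 0.25, -0.2 degrees / 120 = -0.0017.

send_rows(
  rows="0 -0.0017 0 0.08 0 0 -1;0 -0.0017 0 0.17 -0.002 0 -1;0 -0.0017 0 0.25 -0.003 0 -1;0 -0.0017 0 0.274 -0.003 0.01 -1;0 -0.0017 0 0.274 -0.003 0.03 -1;0 -0.0017 0 0.274 -0.003 0.03 -1",
)

```text
time: 15.92
eef_pos: [0.5323, 0.1248, 0.3064]
tcp_rot: [0.7, 0.715, -0.002, -0.002]
contact_force: [0.3, 0.1, -0.3]
opening: -0.0
finger_force: 0.0
```

```bash
python3 -c "
from h import *
rep();print(go((.5333,.127,.296),91.3))"
```

```text
15.925 [0.5323 0.1248 0.3064] press xy -0.0022 0.001 F [ 0.2943  0.0526 -0.3126] M [-0.0202 -0.0015 -0.0167] op -0.0001239852920922432 0.0 R [[-0.0212, 0.9998, -0.0051], [0.9998, 0.0212, -0.0004], [-0.0003, -0.0051, -1.0]]
[-0.3  0.  -0.1  2.2  1.1 10.4]
```

To row units: 24 mm / 500 = 0.048, 22 mm / 500 = 0.044, -0.3 degrees / 120 = -0.0025.

send_rows(
  rows="-0.0025 0 0 0.004 0.002 0.012 -1;-0.0025 0 0 0.004 0.002 0.022 -1;-0.0025 0 0 0.004 0.002 0.028 -1;-0.0025 0 0 0.004 0.002 0.032 -1;-0.0025 0 0 0.004 0.002 0.036 -1;-0.0025 0 0 0.004 0.002 0.04 -1;-0.0025 0 0 0.004 0.002 0.044 -1;-0.0025 0 0 0.004 0.002 0.048 -1",
)

```text
time: 16.92
eef_pos: [0.5338, 0.1279, 0.2841]
tcp_rot: [0.699, 0.715, 0.001, 0.001]
contact_force: [-0.5, -1.1, -1.0]
opening: -0.004
finger_force: 0.0
```

```bash
python3 -c "
from h import *
rep()"
```

```text
16.925 [0.5338 0.1279 0.2841] press xy 0.0009 -0.0005 F [-0.4698 -1.1311 -0.9855] M [-0.0204  0.0197  0.095 ] op -0.004348749706514081 0.0 R [[-0.0225, 0.9997, 0.0035], [0.9997, 0.0225, 0.0001], [0.0, 0.0035, -1.0]]
```

```bash
python3 - <<'E'
from h import *
s=ctrl.read_camera("side");rep()
cv2.imwrite("pics/c5.png",cv2.resize(s["color"][200:350,240:400],(640,600),interpolation=cv2.INTER_CUBIC)[:,:,::-1])
print("tip px",px(s,(.5333,.127,.2621)),"knob top up",px(s,(.5333,.127,.27)))
for z in (.27,.262,.24):print(px(s,(.5333,.127,z)))
E
```

```text
16.975 [0.5336 0.128  0.2838] press xy 0.0009 -0.0003 F [ 0.4005 -0.2292  0.3086] M [-0.0449  0.0038 -0.0296] op 0.00037967375832962004 0.0 R [[-0.0224, 0.9997, 0.003], [0.9997, 0.0224, 0.0001], [-0.0, 0.003, -1.0]]
tip px [314.5704 276.4433] knob top up [314.4987 273.9148]
[314.4987 273.9148]
[314.5713 276.4751]
[314.7674 283.3901]
```

View pics/c5.png

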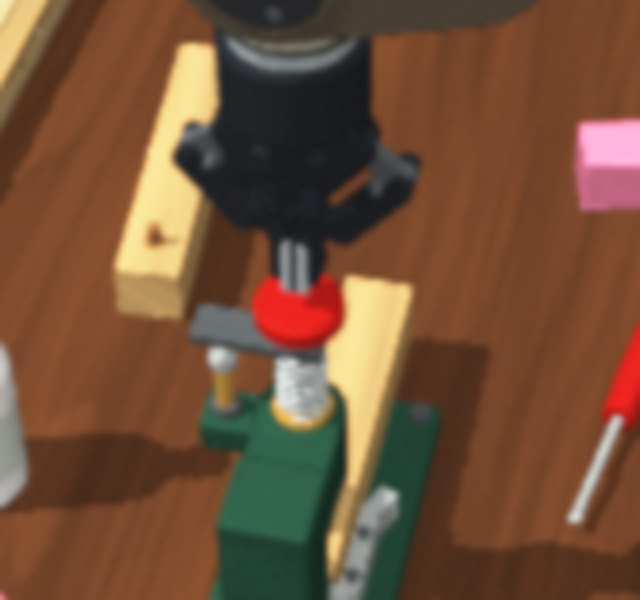

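The fingertips at crop (294,290) seem to be only just reaching the knob, which has not moved. I continue down slowly and watch the force.

To row units: 4 mm / 500 = 0.008, 2 mm / 500 = 0.004.

send_rows(
  rows="0 0 0 0 0 0.004 -1;0 0 0 0 0 0.008 -1;0 0 0 0 0 0.008 -1",
)

```text
time: 17.35
eef_pos: [0.5337, 0.1279, 0.28]
tcp_rot: [0.699, 0.715, 0.001, 0.001]
contact_force: [0.2, 0.8, 1.0]
opening: 0.001
finger_force: 0.0
```

To row units: 3 mm / 500 = 0.006, 1.5 mm / 500 = 0.003.

send_rows(
  rows="0 0 0 0 0 0.003 -1;0 0 0 0 0 0.006 -1;0 0 0 0 0 0.006 -1",
)

```text
time: 17.73
eef_pos: [0.5337, 0.1279, 0.2771]
tcp_rot: [0.699, 0.715, 0.001, 0.001]
contact_force: [0.5, -0.2, -0.1]
opening: 0.0
finger_force: 0.0
```

```bash
python3 - <<'E'
from h import *
s=ctrl.read_camera("side");rep()
def k(im):
    im=im.astype(int)[255:310,290:345];m=(im[...,0]>140)&(im[...,1]<80)&(im[...,2]<80);y,x=np.where(m);return m.sum(),x.mean()+290,y.mean()+255,x.min()+290,x.max()+290,y.min()+255,y.max()+255
print(k(s["color"]));print(k(cv2.imread("pics/side0.png")[:,:,::-1]))
for z in(.27,.26):print(px(s,(.5333,.127,z)))
cv2.imwrite("pics/c6.png",cv2.resize(s["color"][240:330,280:380],(600,540),interpolation=cv2.INTER_CUBIC)[:,:,::-1])
E
```

```text
17.775 [0.5337 0.1279 0.2772] press xy 0.0009 -0.0005 F [-0.0122 -0.6055 -1.2452] M [-0.0168 -0.0201 -0.031 ] op -0.0011629827175175138 0.0 R [[-0.0223, 0.9997, 0.0033], [0.9998, 0.0223, 0.0001], [0.0, 0.0033, -1.0]]
(np.int64(282), np.float64(313.51418439716315), np.float64(278.2482269503546), np.int64(302), np.int64(325), np.int64(269), np.int64(286))
(np.int64(390), np.float64(313.9717948717949), np.float64(275.9769230769231), np.int64(302), np.int64(326), np.int64(266), np.int64(286))
[314.4987 273.9148]
[314.5894 277.1114]
```

View pics/c6.png

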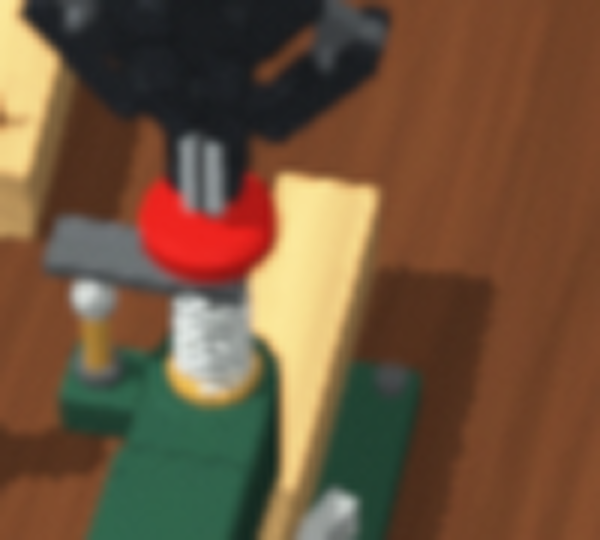

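The knob's lower rim is at row 286 both now and at the start, so it has not moved. The tip at px (313.7,275.3) is just above the disc. Continuing.

To row units: 3 mm / 500 = 0.006, 1.5 mm / 500 = 0.003.

send_rows(
  rows="0 0 0 0 0 0.003 -1;0 0 0 0 0 0.006 -1;0 0 0 0 0 0.006 -1",
)

```text
time: 18.15
eef_pos: [0.5337, 0.1279, 0.274]
tcp_rot: [0.699, 0.715, 0.001, 0.001]
contact_force: [-0.1, 0.5, -0.5]
opening: 0.0
finger_force: 0.0
```

send_rows(
  rows="0 0 0 0 0 0.003 -1;0 0 0 0 0 0.006 -1;0 0 0 0 0 0.006 -1",
)

```text
time: 18.52
eef_pos: [0.5339, 0.1279, 0.2715]
tcp_rot: [0.699, 0.715, 0.001, 0.001]
contact_force: [0.8, 0.1, 1.0]
opening: 0.001
finger_force: 0.5
```

To row units: 3 mm / 500 = 0.006, 1.5 mm / 500 = 0.003.

send_rows(
  rows="0 0 0 0 0 0.003 -1;0 0 0 0 0 0.006 -1;0 0 0 0 0 0.006 -1",
)

```text
time: 18.9
eef_pos: [0.5339, 0.1279, 0.2685]
tcp_rot: [0.699, 0.715, 0.001, 0.001]
contact_force: [-0.9, -0.2, 3.5]
opening: -0.004
finger_force: 1.8
```

Contact: the knob was met at TCP z ≈ 0.271. Driving on.

To row units: 4.5 mm / 500 = 0.009, 3 mm / 500 = 0.006.

send_rows(
  rows="0 0 0 0 0 0.003 -1;0 0 0 0 0 0.006 -1;0 0 0 0 0 0.009 -1;0 0 0 0 0 0.009 -1",
)

```text
time: 19.4
eef_pos: [0.534, 0.1279, 0.2651]
tcp_rot: [0.699, 0.715, 0.002, 0.002]
contact_force: [-2.6, -0.0, 7.2]
opening: -0.001
finger_force: 3.8
```

To row units: 3 mm / 500 = 0.006, 1.5 mm / 500 = 0.003.

send_rows(
  rows="0 0 0 0 0 0.003 -1;0 0 0 0 0 0.006 -1;0 0 0 0 0 0.006 -1",
)

```text
time: 19.77
eef_pos: [0.534, 0.1279, 0.2623]
tcp_rot: [0.699, 0.715, 0.001, 0.002]
contact_force: [-3.3, -0.1, 7.9]
opening: 0.001
finger_force: 4.1
```

send_rows(
  rows="0 0 0 0 0 0.003 -1;0 0 0 0 0 0.004 -1;0 0 0 0 0 0.004 -1",
)

```text
time: 20.15
eef_pos: [0.534, 0.1279, 0.2605]
tcp_rot: [0.699, 0.715, 0.002, 0.002]
contact_force: [-4.0, -0.6, 9.7]
opening: -0.003
finger_force: 4.4
```

To row units: 2 mm / 500 = 0.004, 1 mm / 500 = 0.002.

send_rows(
  rows="0 0 0 0 0 0.002 -1;0 0 0 0 0 0.004 -1;0 0 0 0 0 0.004 -1",
)

```text
time: 20.52
eef_pos: [0.534, 0.1279, 0.2585]
tcp_rot: [0.699, 0.715, 0.001, 0.002]
contact_force: [-3.6, -0.5, 8.1]
opening: -0.002
finger_force: 4.5
```

To row units: 2 mm / 500 = 0.004, 1 mm / 500 = 0.002.

send_rows(
  rows="0 0 0 0 0 0.002 -1;0 0 0 0 0 0.004 -1;0 0 0 0 0 0.004 -1",
)

```text
time: 20.9
eef_pos: [0.534, 0.1279, 0.2566]
tcp_rot: [0.699, 0.715, 0.001, 0.002]
contact_force: [-3.4, -0.9, 9.0]
opening: 0.002
finger_force: 4.6
```

To row units: 2 mm / 500 = 0.004, 1 mm / 500 = 0.002.

send_rows(
  rows="0 0 0 0 0 0.002 -1;0 0 0 0 0 0.004 -1;0 0 0 0 0 0.004 -1",
)

```text
time: 21.28
eef_pos: [0.534, 0.1279, 0.2547]
tcp_rot: [0.699, 0.715, 0.001, 0.002]
contact_force: [-3.7, -0.3, 9.2]
opening: -0.002
finger_force: 4.8
```

To row units: 2 mm / 500 = 0.004, 1 mm / 500 = 0.002.

send_rows(
  rows="0 0 0 0 0 0.002 -1;0 0 0 0 0 0.004 -1;0 0 0 0 0 0.004 -1",
)

```text
time: 21.65
eef_pos: [0.534, 0.1279, 0.2535]
tcp_rot: [0.699, 0.715, 0.001, 0.002]
contact_force: [-5.8, -0.5, 11.9]
opening: -0.001
finger_force: 6.0
```

To row units: 2 mm / 500 = 0.004, 1 mm / 500 = 0.002.

send_rows(
  rows="0 0 0 0 0 0.002 -1;0 0 0 0 0 0.004 -1;0 0 0 0 0 0.004 -1",
)

```text
time: 22.02
eef_pos: [0.5341, 0.1279, 0.2535]
tcp_rot: [0.699, 0.715, 0.002, 0.002]
contact_force: [-9.5, -1.0, 18.0]
opening: 0.002
finger_force: 9.0
```

To row units: 2 mm / 500 = 0.004, 1 mm / 500 = 0.002.

send_rows(
  rows="0 0 0 0 0 0.002 -1;0 0 0 0 0 0.004 -1;0 0 0 0 0 0.004 -1",
)

```text
time: 22.4
eef_pos: [0.5341, 0.1279, 0.2534]
tcp_rot: [0.699, 0.715, 0.002, 0.002]
contact_force: [-11.8, -1.5, 23.8]
opening: 0.002
finger_force: 11.9
```

The stroke stops solid after about 18 mm, at 24 N on the knob. Hold briefly, then rise.

send_rows(
  rows="0 0 0 0 0 0 -1;0 0 0 0 0 0 -1;0 0 0 0 0 0 -1;0 0 0 0 0 0 -1",
)

```text
time: 22.9
eef_pos: [0.5341, 0.1279, 0.2534]
tcp_rot: [0.699, 0.715, 0.002, 0.002]
contact_force: [-10.6, -0.9, 23.7]
opening: 0.004
finger_force: 11.9
```

To row units: -75 mm / 500 = -0.15, -45 mm / 500 = -0.09.

send_rows(
  rows="0 0 0 0 0 -0.006 -1;0 0 0 0 0 -0.012 -1;0 0 0 0 0 -0.02 -1;0 0 0 0 0 -0.03 -1;0 0 0 0 0 -0.04 -1;0 0 0 0 0 -0.05 -1;0 0 0 0 0 -0.09 -1;0 0 0 0 0 -0.15 -1",
)

```text
time: 23.9
eef_pos: [0.533, 0.1279, 0.3212]
tcp_rot: [0.699, 0.715, 0.0, 0.0]
contact_force: [-0.0, 0.7, 0.1]
opening: -0.001
finger_force: 0.0
```

To row units: -300 mm / 500 = -0.6, -240 mm / 500 = -0.48.

send_rows(
  rows="0 0 0 -0.06 0 0 -1;0 0 0 -0.16 -0.06 0 -1;0 0 0 -0.26 -0.1 0 -1;0 0 0 -0.36 -0.12 0 -1;0 0 0 -0.48 -0.12 0 -1;0 0 0 -0.6 -0.12 0 -1;0 0 0 -0.6 -0.12 0 -1",
)

```text
time: 24.78
eef_pos: [0.4799, -0.1768, 0.3216]
tcp_rot: [0.701, 0.713, 0.001, 0.001]
contact_force: [0.4, 0.0, 0.3]
opening: 0.001
finger_force: 0.0
```

```bash
python3 - <<'E'
from h import *
t=ctrl.read_camera("top");s=ctrl.read_camera("side");rep()
a=cv2.resize(t["color"][200:290,220:360],None,fx=3.4,fy=3.4,interpolation=cv2.INTER_CUBIC)
b=cv2.resize(s["color"][200:350,260:400],(286,306),interpolation=cv2.INTER_CUBIC)
cv2.imwrite("pics/c7.png",np.hstack([a,b])[:,:,::-1])
def k(im):
    im=im.astype(int)[255:310,290:345];m=(im[...,0]>140)&(im[...,1]<80)&(im[...,2]<80);y,x=np.where(m);return m.sum(),x.mean()+290,y.mean()+255,y.min()+255,y.max()+255
print(k(s["color"]),k(cv2.imread("pics/side0.png")[:,:,::-1]))
im=cv2.GaussianBlur(t["color"],(0,0),.7).astype(float);f=im[...,0]-150
def cr(a,off):
    i=np.where(np.diff(np.sign(a)))[0]; return [off+k+a[k]/(a[k]-a[k+1]) for k in i]
def P(u,v):
    W=at_z(t,(u,v),.067)[:2]-np.array([.5333,.127]);d=np.array([-.0227,.9997]);return np.array([W@d,W@np.array([-d[1],d[0]])])
for v in (240,244,248): print("tail",[P(c,v) for c in cr(f[v,325:360],325)])
for u in (305,315,325,335): print("sides",[P(u,k) for k in cr(f[230:265,u],230)])
E
```

```text
24.875 [ 0.4802 -0.1736  0.3216] press xy -0.2993 0.0599 F [0.3672 1.0742 0.0392] M [-0.0016  0.0549 -0.0261] op 0.0028860228681463636 0.0 R [[-0.0208, 0.9998, 0.0031], [0.9998, 0.0208, 0.0009], [0.0009, 0.0031, -1.0]]
(np.int64(386), np.float64(313.77979274611397), np.float64(276.0259067357513), np.int64(266), np.int64(286)) (np.int64(390), np.float64(313.9717948717949), np.float64(275.9769230769231), np.int64(266), np.int64(286))
tail [array([-0.2127, -0.0101]), array([-0.2127, -0.0101])]
tail [array([-0.2124,  0.0012])]
tail [array([-0.2112,  0.0125])]
sides [array([-0.1   , -0.0243]), array([-0.0991,  0.023 ])]
sides [array([-0.1283, -0.0248]), array([-0.1273,  0.0233])]
sides [array([-0.1566, -0.0271]), array([-0.1555,  0.0246])]
sides [array([-0.1848, -0.0251]), array([-0.1837,  0.0243])]
```

View pics/c7.png

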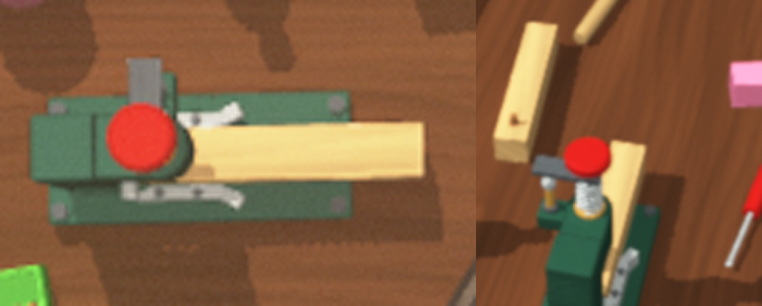

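The ram is back at its starting pixel position, the batten lies home between the cheeks, and the arm is clear of everything.

```bash
python3 -c "
from plant import ctrl
print(ctrl.sign_off())"
```

```text
the job is handed in; nothing more can be done
None
```

The batten is home against the end stop, its dowel was driven about 13 mm until the ram bottomed on the stop screw at about 24 N, the ram is back up, the arm is clear, and the job is handed in (no verdict came back).

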